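Wind up a gauge stage to its stop and back it off

TASK

Two elevating stages stand on the calibration bench. On the one with the round table, wind the handwheel clockwise (seen from above) by its crank handle until it comes up against its stop, then back it off a quarter turn so that the screw is not left jammed, and let go. Do not turn the handwheel of the stage with the square table.

Things in the scene. Friction and masses are not known exactly. Their poses are not given: they have to be found in the camera images.
- round_stage: The stage to work on, fixed: pink granite plinth 330 x 160 x 50 mm with a spoked handwheel near one end and a ROUND steel lift table (110 mm across) at the other. Origin: on the bench (z=0) below the wheel's upright axis; x points along the plinth to the lift table's centre, 165 mm away. Bright steel rim 136 mm across, its top 111 mm above the bench; hub top 115 mm. The lift table stays lower than the rim.
- round_stage_grip (a point): Grip point on its crank handle: on the handle's axis, 148 mm above the bench. The handle is an upright black cylinder, 22 mm in diameter, 113 to 169 mm above the bench, 50 mm from the wheel's axis, the only thing standing up from the wheel. It spins freely on its own pin, so it can be held without turning the gripper while it is carried round.
- round_stage_wheel (a joint): Angle of the round stage's handwheel, rad, growing clockwise seen from above (lift table rises 8 mm a turn); counts whole turns, zero arbitrary. It starts 1.2 to 2.3 turns short of a hard stop; where that lies is found by turning. Turning takes 2 to 6 N at the handle; it stays where it is left. Held against the stop with 15 to 20 N it turns no further.
- square_stage_grip (a point): The same point on the crank handle (148 mm above the bench) of the other stage, which must not be turned: a twin of the first with a like wheel and handle, but its lift table is SQUARE (110 x 110 mm). It stands on the other side of the bench.

How it is judged:
By the outcome, as a careful person would: the job done as asked, in the order asked, and still so for the second after the job is handed in, with the robot touching nothing.
It also fails if it takes over 64 s, if anything falls off the work surface, if the arm or the gripper's body presses on something with over 40 N, if the wrist force passes 120 N, or if a joint passes its speed limit or range.

ROBOT

A 6-joint arm with a two-finger parallel gripper is mounted at the origin on the work surface. World frame = base frame: x ahead of the robot, y to its left, z up, the work surface at z = 0. Lengths are in m, angles in rad, forces in N, time in s.
With the tool pointing down it reaches from about 0.35 to 0.975 m from the base axis. Payload 4.9 kg.
Tool frame: the origin (TCP) lies at the very end of the fingers, on their centre line; the grasp point (between the pads) lies 19 mm behind it; z points along the fingers, y is the direction in which the jaws open and shut (so a half turn about z gives the same grasp; the last joint's range is limited). The gripper opens to 85 mm and grips with 20 to 120 N. Pads are 22 mm wide; open, the fingers measure 114 mm over their backs; the gripper's body (76 mm by 85 mm) begins 54 mm behind the grasp point. The pads swing forward as they close: fully open they stand 13 mm farther back than shut.
Start: joints at [-1.445, 0.053, 1.613, -0, 1.476, -0.119], TCP at [0.151, -0.606, 0.231] pointing down, gripper open.
Joint ranges: [-3.01, 3.01], [-1.01, 2.22], [0.06, 2.58], [-1.02, 4.17], [0.09, 2.62], [-3.14, 3.14]. Speed limits (rad/s): [2.57, 2.57, 3.14, 3.14, 3.14, 3.14].

INTERFACE

Orientations are given as a unit quaternion [w, x, y, z].
In Python, from plant import state, eyes, job_done gives the robot as it stands.
- The arm moves only by the tool apply_moves, never from a script. Its argument "commands" is a list of rows, each an object with "linear": the shift along the tool's x, y, z in m, a list of three; "delta_rot": the turn, a rotation vector about the tool's x, y, z in degrees, a list of three; "fingers": the closure in counts, from 0 (fully open) to 255 (shut). In form: [{"linear": [x, y, z], "delta_rot": [wx, wy, wz], "fingers": fingers}, ...]. A call has exactly 8 rows; each row is the pose to reach, as a shift and turn from the pose commanded when the call began, along the tool's axes at that moment; what a row does not reach only later rows make up. A row lasts 1/10 s, in which the tool goes at most 50 mm and 8.59 degrees, less where a joint would pass 70% of its speed; a pose out of reach is approached as far as the arm can. A call with a gripper value outside its range is refused whole. The fingers move at their own pace and stop on an object; the grip force is fixed at half the most. Time passes only in rows, so rows that repeat a pose let the fingers close, or fill a call up. It gives the time, the measured TCP pose, the force and the opening at its end, in the units of the state.
- state(): the state, without advancing time (a new reading comes with each control period).
- eyes.grab_frame(name): name is "scene" or "top" or "wrist"; returns the picture (480x640x3 uint8, red, green, blue); there is no depth.
- eyes.camera_params(name): a dict with "fx", "fy", "cx", "cy" (pixels), "k1" (the pictures are not rectified: a ray, as slopes to the right and down, at radius r is drawn at 1 + k1 r^2 times it, then the intrinsics apply), "position" and "rotation" of the camera in the world; the wrist camera has in their place "T_tool_cam" (4x4, takes a point from camera to tool coordinates, whose origin is the TCP and whose axes are the flange's). Camera axes: x right, y down, z forward; pixel columns grow to the right and rows downward; lengths in m; the calibration is good to about 2 mm. A picture is of the moment at which its call begins: read the wrist's pose just before it. camera_params takes no time and is no camera call.
- job_done(): hands the job in, once; it reports no verdict.
The state is a dict: "time": time; "joint_pos": joint angles; "joint_vel": joint speeds; "joint_efforts": joint torques, N m; "tool_pos": TCP position; "tool_rot": TCP orientation; "contact_force": force on the tool from outside, world axes, zero at the start; "ft_torque": the same for the moment, N m; "gripper_width": opening from 0.0 (shut) to 1.0 (fully open).
Only numpy, scipy, OpenCV 4.12 (cv2) and the standard library are available. Lean on these libraries where they do the work, as an engineer would, in place of code of your own. Each camera call takes 0.05 s, during which the arm holds its last target.

## Working session

There is one attempt and no reset: what is moved stays moved. The work goes in short steps, Python scripts to look and compute and a tool call to move; the robot and the scene stay as the last step left them, time stands still between calls to the robot, and variables do not carry over. Pictures are saved under pics/ and viewed, and the job is handed in when it is done.

Besides the shell and the picture viewer there is one more tool, called after ">>>" by a JSON object that holds its "name" and its "arguments". apply_moves: Moves the arm, as the interface text tells. Its arguments: {"type":"object","properties":{"commands":{"type":"array","items":{"type":"object","properties":{"linear":{"type":"array","items":{"type":"number"}},"delta_rot":{"type":"array","items":{"type":"number"}},"fingers":{"type":"number"}}}}},"required":["commands"]}

```bash
mkdir -p pics; ls
python3 - <<'E'
from plant import state, eyes
import cv2,numpy as np
print(state())
for n in("scene","top"):
    print(n,eyes.camera_params(n))
    cv2.imwrite(f"pics/{n}0.png",eyes.grab_frame(n)[:,:,::-1])
print(eyes.camera_params("wrist"))
E
```

```text
pics
{'time': 0.0, 'joint_pos': array([-1.44498872e+00,  5.33633847e-02,  1.61431098e+00, -5.07570685e-05,
        1.47601206e+00, -1.19008108e-01]), 'joint_vel': array([-0.0003975 , -0.00024482, -0.0005992 ,  0.00093002,  0.00041677,
        0.0015637 ]), 'joint_efforts': array([ 4.84518150e-04, -3.93687236e+01, -3.70177674e+01,  1.75845565e-05,
        7.17350253e-03, -1.05603453e-05]), 'tool_pos': array([ 0.15138735, -0.60573342,  0.23004884]), 'tool_rot': array([-1.04679173e-03,  9.92516667e-01,  1.22104745e-01, -2.88210810e-05]), 'contact_force': array([-0.42991761, -0.26821455,  0.71059417]), 'ft_torque': array([0.04070826, 0.03255538, 0.04724507]), 'gripper_width': 1.0004121049823427}
scene {'fx': 436.0952907031838, 'fy': 436.0952907031838, 'cx': 324.4687674316799, 'cy': 241.4298574761623, 'k1': 0.03315958865226495, 'position': array([1.01795446, 0.3299222 , 0.61547897]), 'rotation': array([-0.1926409 ,  0.42014222,  0.81041699, -0.35999209])}
top {'fx': 513.4441016548776, 'fy': 513.4441016548776, 'cx': 322.2468661530815, 'cy': 246.27790622665424, 'k1': -0.100948281237729, 'position': array([0.439371  , 0.00371836, 0.852077  ]), 'rotation': array([-0.05012175,  0.71481126, -0.6959395 ,  0.04691356])}
{'fx': 383.0970653550986, 'fy': 383.0970653550986, 'cx': 319.91750265768405, 'cy': 242.6651267753824, 'k1': -0.06060554586180478, 'T_tool_cam': array([[ 3.33666412e-05, -9.55706275e-01, -2.94322128e-01,
         7.48835985e-02],
       [ 9.99999998e-01,  4.47564129e-05, -3.19627464e-05,
        -3.76557833e-04],
       [ 4.37198000e-05, -2.94322127e-01,  9.55706275e-01,
        -1.41826105e-01],
       [ 0.00000000e+00,  0.00000000e+00,  0.00000000e+00,
         1.00000000e+00]])}
```

View pics/scene0.png

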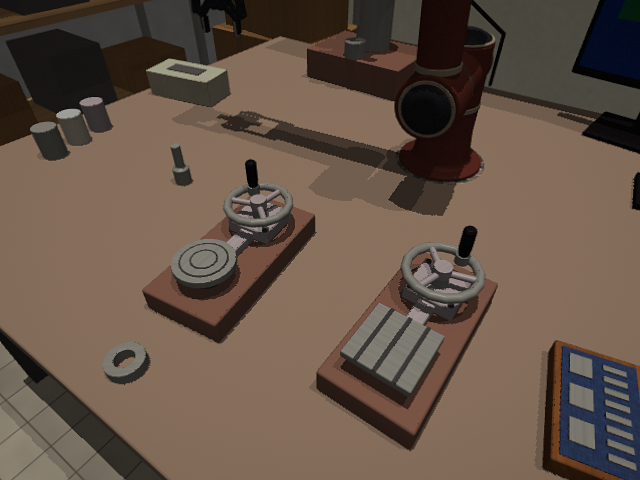

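View pics/top0.png

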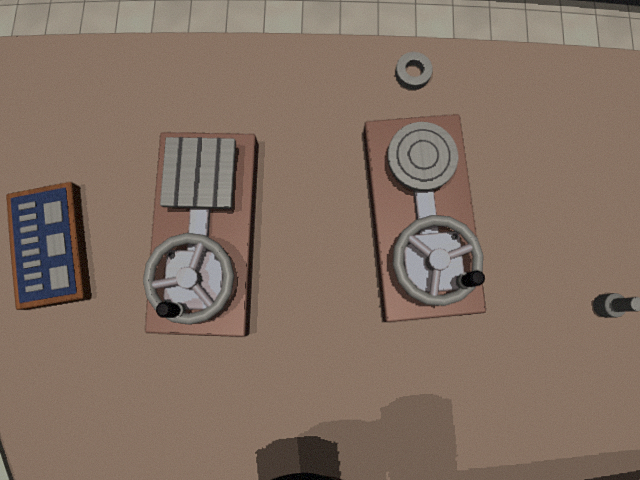

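Top view: the round-table stage is on the right, with its hub near (440,259), handle near (474,279) and table near (423,155). The square stage is on the left. I'll measure these next.

```bash
cat > h.py <<'E'
import numpy as np,cv2
from scipy.spatial.transform import Rotation as R
from plant import eyes,state
def Rq(q): return R.from_quat([q[1],q[2],q[3],q[0]]).as_matrix()
def undist(p,uv):
    uv=np.atleast_2d(uv).astype(float)
    K=np.array([[p['fx'],0,p['cx']],[0,p['fy'],p['cy']],[0,0,1]])
    return cv2.undistortPoints(uv[:,None],K,np.array([p['k1'],0,0,0.]))[:,0]
def pose(name,p,st=None):
    if name=='wrist':
        T=np.eye(4);T[:3,:3]=Rq(st['tool_rot']);T[:3,3]=st['tool_pos'];T=T@p['T_tool_cam'];return T[:3,:3],T[:3,3]
    return Rq(p['rotation']),np.array(p['position'])
def cast(name,uv,z,st=None):
    p=eyes.camera_params(name);M,o=pose(name,p,st)
    n=undist(p,uv);d=np.c_[n,np.ones(len(n))]@M.T
    return o+d*((z-o[2])/d[:,2])[:,None]
def rays(name,uv,st=None):
    p=eyes.camera_params(name);M,o=pose(name,p,st)
    n=undist(p,uv);d=np.c_[n,np.ones(len(n))]@M.T
    return o,d/np.linalg.norm(d,axis=1)[:,None]
E
python3 - <<'E'
from h import *
im=cv2.imread('pics/top0.png'); c=im[195:325,370:510]; 
a=cv2.resize(c,None,fx=4,fy=4,interpolation=cv2.INTER_CUBIC)
cv2.imwrite('pics/ztop.png',a)
s=cv2.imread('pics/scene0.png'); c=s[150:250,205:315]
cv2.imwrite('pics/zscene.png',cv2.resize(c,None,fx=5,fy=5,interpolation=cv2.INTER_CUBIC))
print('hub',cast('top',[[440,259]],.115),'handle top',cast('top',[[477,278]],.169),'table',cast('top',[[423,155]],.09))
for nm,img,box in(('top',im,(455,260,495,295)),('scene',s,(240,155,265,190))):
    g=img[box[1]:box[3],box[0]:box[2]].max(2)
    m=(g<45).astype(np.uint8)
    n,l,st,ce=cv2.connectedComponentsWithStats(m)
    for i in range(1,n):
        if st[i,4]>15: print(nm,st[i]+np.array([box[0],box[1],0,0,0]),ce[i]+box[:2])
E
```

```text
hub [[ 0.52709425 -0.16287922  0.115     ]] handle top [[ 0.49623988 -0.20090377  0.169     ]] table [[ 0.69124655 -0.14332898  0.09      ]]
top [461 271  24  16 293] [472.39590444 278.54266212]
top [456 276   5  12  24] [457.5        281.66666667]
scene [245 160  13  30 284] [251.3028169  173.62676056]
```

View pics/ztop.png

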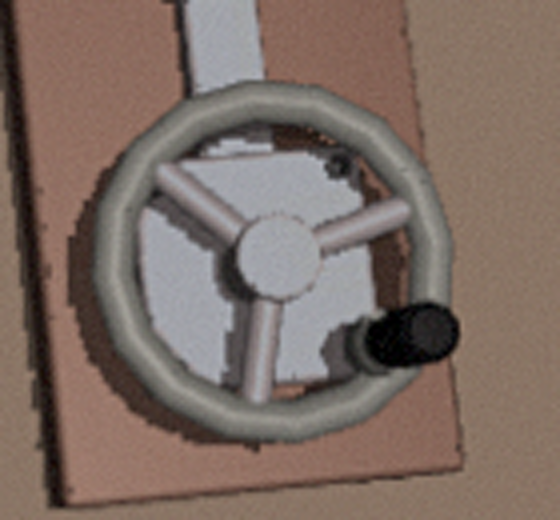

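View pics/zscene.png

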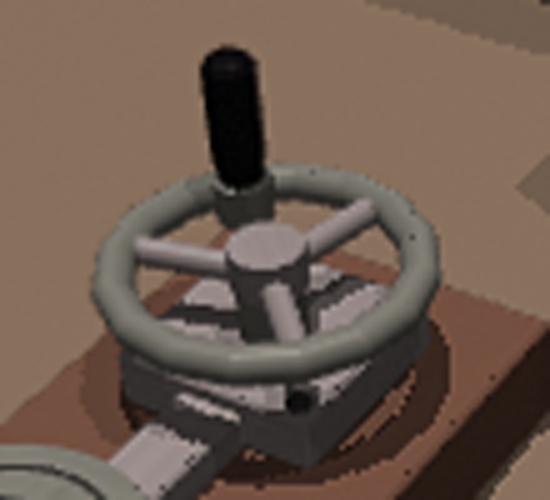

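Run:
```python
from h import *
# handle top: top cam zoom (435,333)/4, scene zoom (229,59)/5
ut=[370+435/4-.4,195+333/4-.4]; us=[205+229/5-.4,150+59/5-.4]
hb=[370+279/4-.4,195+257/4-.4]; hs=[205+267/5-.4,150+246/5-.4]
for n,a,b,z in(('handle',ut,us,.169),('hub',hb,hs,.115)):
    print(n,cast('top',[a],z)[0],cast('scene',[b],z)[0])
    o1,d1=rays('top',[a]);o2,d2=rays('scene',[b]);d1,d2=d1[0],d2[0]
    t=np.linalg.lstsq(np.c_[d1,-d2],o2-o1,rcond=None)[0]
    print(' tri',(o1+t[0]*d1+o2+t[1]*d2)/2,'gap',np.linalg.norm(o1+t[0]*d1-o2-t[1]*d2))
st=state();M=Rq(st['tool_rot'])
print(M)
H=cast('top',[ut],.169)[0];print('dist',np.linalg.norm(H[:2]-cast('top',[hb],.115)[0][:2]))
for z in(.23,.129): print(M.T@(np.array([H[0],H[1],z])-st['tool_pos']))
```

```text
handle [ 0.49648411 -0.20275294  0.169     ] [ 0.49991104 -0.20037337  0.169     ]
 tri [ 0.49672675 -0.20360137  0.1662602 ] gap 4.678318010319692e-05
hub [ 0.52728911 -0.16192737  0.115     ] [ 0.52992262 -0.16129753  0.115     ]
 tri [ 0.52780568 -0.16278594  0.11298129] gap 0.0009499027997931613
[[ 9.70181418e-01  2.42379770e-01 -2.52057943e-04]
 [ 2.42379798e-01 -9.70179528e-01  1.92784181e-03]
 [ 2.22728398e-04 -1.93145006e-03 -9.99998110e-01]]
dist 0.05114367108989655
[ 0.43247628 -0.30736398  0.00084043]
[ 0.43245379 -0.30716891  0.10184023]
```

>>> {"name": "apply_moves", "arguments": {"commands": [{"linear": [0.434, -0.308, 0], "delta_rot": [0, 0, 14], "fingers": 0}, {"linear": [0.434, -0.308, 0], "delta_rot": [0, 0, 14], "fingers": 0}, {"linear": [0.434, -0.308, 0], "delta_rot": [0, 0, 14], "fingers": 0}, {"linear": [0.434, -0.308, 0], "delta_rot": [0, 0, 14], "fingers": 0}, {"linear": [0.434, -0.308, 0], "delta_rot": [0, 0, 14], "fingers": 0}, {"linear": [0.434, -0.308, 0], "delta_rot": [0, 0, 14], "fingers": 0}, {"linear": [0.434, -0.308, 0], "delta_rot": [0, 0, 14], "fingers": 0}, {"linear": [0.434, -0.308, 0], "delta_rot": [0, 0, 14], "fingers": 0}]}}

```text
time: 0.9
tool_pos: [0.4126, -0.3008, 0.231]
tool_rot: [-0.0, 1.0, 0.0, -0.0]
contact_force: [1.4, -0.3, -0.1]
gripper_width: 1.003
```

>>> {"name": "apply_moves", "arguments": {"commands": [{"linear": [0.035, -0.04, 0], "delta_rot": [0, 0, 0], "fingers": 0}, {"linear": [0.065, -0.076, 0], "delta_rot": [0, 0, 0], "fingers": 0}, {"linear": [0.085, -0.099, 0], "delta_rot": [0, 0, 0], "fingers": 0}, {"linear": [0.085, -0.099, 0], "delta_rot": [0, 0, 0], "fingers": 0}, {"linear": [0.085, -0.099, 0], "delta_rot": [0, 0, 0], "fingers": 0}, {"linear": [0.085, -0.099, 0], "delta_rot": [0, 0, 0], "fingers": 0}, {"linear": [0.085, -0.099, 0], "delta_rot": [0, 0, 0], "fingers": 0}, {"linear": [0.085, -0.099, 0], "delta_rot": [0, 0, 0], "fingers": 0}]}}

```text
time: 1.7
tool_pos: [0.4962, -0.2046, 0.2313]
tool_rot: [0.0, 1.0, -0.001, -0.0]
contact_force: [0.5, 0.2, 0.6]
gripper_width: 1.0
```

Run:
```python
from h import *
import pickle
st=state();print(st['tool_pos'],st['tool_rot'],st['contact_force'])
im=eyes.grab_frame('wrist');cv2.imwrite('pics/w1.png',im[:,:,::-1])
p=eyes.camera_params('wrist');M,o=pose('wrist',p,st);print(o)
for P in([.4975,-.202,.169],[.528,-.162,.115]):
    q=M.T@(np.array(P)-o);n=q[:2]/q[2];n=n*(1+p['k1']*(n@n));print(n*p['fx']+[p['cx'],p['cy']])
pickle.dump(st,open('w1.pkl','wb'))
```

```text
[ 0.49624087 -0.20456545  0.23129131] [ 4.59643725e-05  9.99999779e-01 -6.62882338e-04 -2.94049906e-05] [0.47259281 0.18875245 0.58003719]
[ 0.57103836 -0.20426032  0.37311373]
[315.9638419 260.6966981]
[257.61015327 191.41617422]
```

View pics/w1.png

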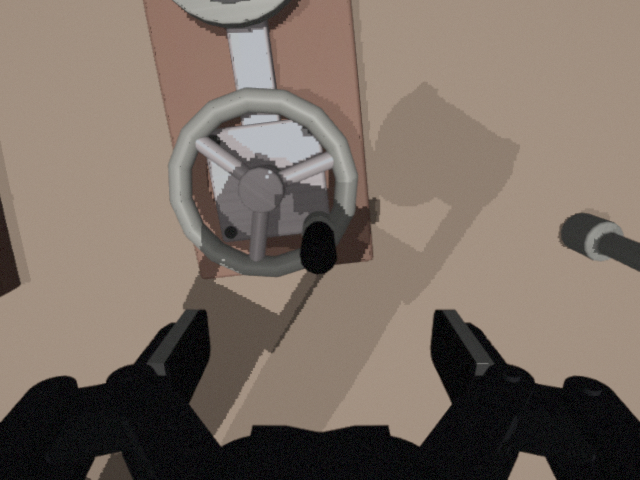

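The wrist view shows the handle top near (318,257) and the hub at (262,189). Both agree with the estimates to about 2–3 mm. I'll descend and grip.

>>> {"name": "apply_moves", "arguments": {"commands": [{"linear": [0.002, -0.002, 0.04], "delta_rot": [0, 0, 0], "fingers": 0}, {"linear": [0.002, -0.002, 0.08], "delta_rot": [0, 0, 0], "fingers": 0}, {"linear": [0.002, -0.002, 0.102], "delta_rot": [0, 0, 0], "fingers": 0}, {"linear": [0.002, -0.002, 0.102], "delta_rot": [0, 0, 0], "fingers": 0}, {"linear": [0.002, -0.002, 0.102], "delta_rot": [0, 0, 0], "fingers": 255}, {"linear": [0.002, -0.002, 0.102], "delta_rot": [0, 0, 0], "fingers": 255}, {"linear": [0.002, -0.002, 0.102], "delta_rot": [0, 0, 0], "fingers": 255}, {"linear": [0.002, -0.002, 0.102], "delta_rot": [0, 0, 0], "fingers": 255}]}}

```text
time: 2.55
tool_pos: [0.4996, -0.2022, 0.131]
tool_rot: [0.001, 1.0, 0.0, 0.001]
contact_force: [-0.8, 0.3, -0.0]
gripper_width: 0.327
```

>>> {"name": "apply_moves", "arguments": {"commands": [{"linear": [0, 0, 0], "delta_rot": [0, 0, 0], "fingers": 255}, {"linear": [0, 0, 0], "delta_rot": [0, 0, 0], "fingers": 255}, {"linear": [0, 0, 0], "delta_rot": [0, 0, 0], "fingers": 255}, {"linear": [0, 0, 0], "delta_rot": [0, 0, 0], "fingers": 255}, {"linear": [0, 0, 0], "delta_rot": [0, 0, 0], "fingers": 255}, {"linear": [0, 0, 0], "delta_rot": [0, 0, 0], "fingers": 255}, {"linear": [0, 0, 0], "delta_rot": [0, 0, 0], "fingers": 255}, {"linear": [0, 0, 0], "delta_rot": [0, 0, 0], "fingers": 255}]}}

```text
time: 3.35
tool_pos: [0.4995, -0.2028, 0.1311]
tool_rot: [0.001, 1.0, 0.0, 0.001]
contact_force: [-1.5, -4.3, 5.7]
gripper_width: 0.24
```

>>> {"name": "apply_moves", "arguments": {"commands": [{"linear": [-0.0064, -0.0059, 0], "delta_rot": [0, 0, 0], "fingers": 255}, {"linear": [-0.0116, -0.0129, 0], "delta_rot": [0, 0, 0], "fingers": 255}, {"linear": [-0.0156, -0.0207, 0], "delta_rot": [0, 0, 0], "fingers": 255}, {"linear": [-0.0181, -0.029, 0], "delta_rot": [0, 0, 0], "fingers": 255}, {"linear": [-0.0192, -0.0377, 0], "delta_rot": [0, 0, 0], "fingers": 255}, {"linear": [-0.0187, -0.0464, 0], "delta_rot": [0, 0, 0], "fingers": 255}, {"linear": [-0.0168, -0.0549, 0], "delta_rot": [0, 0, 0], "fingers": 255}, {"linear": [-0.0133, -0.0629, 0], "delta_rot": [0, 0, 0], "fingers": 255}]}}

```text
time: 4.15
tool_pos: [0.4868, -0.1395, 0.1311]
tool_rot: [0.002, 1.0, 0.0, 0.002]
contact_force: [2.7, -5.9, 4.9]
gripper_width: 0.238
```

Run:
```python
from h import *
print(state()['tool_pos'],state()['contact_force'])
im=eyes.grab_frame('top');cv2.imwrite('pics/t2.png',cv2.resize(im[170:360,330:560,::-1],None,fx=3,fy=3))
im=eyes.grab_frame('scene');cv2.imwrite('pics/s2.png',cv2.resize(im[60:320,130:420,::-1],None,fx=2.5,fy=2.3))
```

```text
[ 0.48683479 -0.13947346  0.13111776] [ 2.67321487 -5.86056076  4.89723861]
```

View pics/s2.png

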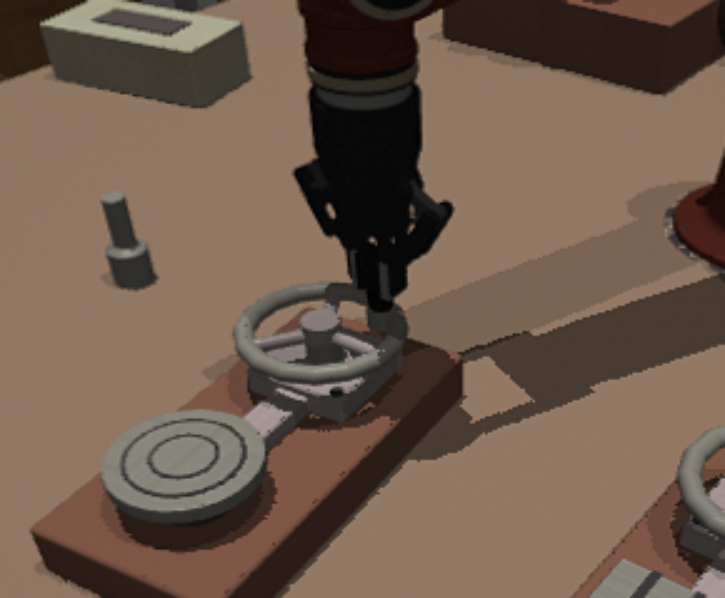

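```bash
cat > arc.py <<'E'
import numpy as np,sys
a,st=float(sys.argv[1]),float(sys.argv[2]); n=int(sys.argv[3]) if len(sys.argv)>3 else 1
for j in range(n):
    b=np.radians(a+8*st*j); p=b+np.radians(st)*np.arange(1,9)
    print(a+8*st*j, [[round(50*(np.cos(t)-np.cos(b)),1),round(50*(np.sin(t)-np.sin(b)),1)] for t in p])
E
python3 arc.py 208 12 3; python3 arc.py 496 6
```

```text
208.0 [[np.float64(5.8), np.float64(-8.7)], [np.float64(13.4), np.float64(-15.9)], [np.float64(22.2), np.float64(-21.5)], [np.float64(32.1), np.float64(-25.0)], [np.float64(42.4), np.float64(-26.5)], [np.float64(52.8), np.float64(-25.8)], [np.float64(62.9), np.float64(-22.9)], [np.float64(72.1), np.float64(-18.0)]]
304.0 [[np.float64(8.0), np.float64(6.7)], [np.float64(14.4), np.float64(15.0)], [np.float64(19.0), np.float64(24.4)], [np.float64(21.6), np.float64(34.5)], [np.float64(21.9), np.float64(44.9)], [np.float64(20.1), np.float64(55.2)], [np.float64(16.2), np.float64(64.9)], [np.float64(10.3), np.float64(73.6)]]
400.0 [[np.float64(-7.5), np.float64(7.3)], [np.float64(-16.4), np.float64(12.8)], [np.float64(-26.2), np.float64(16.4)], [np.float64(-36.6), np.float64(17.8)], [np.float64(-47.0), np.float64(17.1)], [np.float64(-57.0), np.float64(14.2)], [np.float64(-66.3), np.float64(9.3)], [np.float64(-74.3), np.float64(2.6)]]
496.0 [[np.float64(-3.4), np.float64(-3.9)], [np.float64(-6.4), np.float64(-8.2)], [np.float64(-9.0), np.float64(-12.8)], [np.float64(-11.0), np.float64(-17.6)], [np.float64(-12.5), np.float64(-22.6)], [np.float64(-13.5), np.float64(-27.8)], [np.float64(-14.0), np.float64(-33.0)], [np.float64(-13.9), np.float64(-38.2)]]
```

>>> {"name": "apply_moves", "arguments": {"commands": [{"linear": [0.0058, -0.0087, 0], "delta_rot": [0, 0, 0], "fingers": 255}, {"linear": [0.0134, -0.0159, 0], "delta_rot": [0, 0, 0], "fingers": 255}, {"linear": [0.0222, -0.0215, 0], "delta_rot": [0, 0, 0], "fingers": 255}, {"linear": [0.0321, -0.025, 0], "delta_rot": [0, 0, 0], "fingers": 255}, {"linear": [0.0424, -0.0265, 0], "delta_rot": [0, 0, 0], "fingers": 255}, {"linear": [0.0528, -0.0258, 0], "delta_rot": [0, 0, 0], "fingers": 255}, {"linear": [0.0629, -0.0229, 0], "delta_rot": [0, 0, 0], "fingers": 255}, {"linear": [0.0721, -0.018, 0], "delta_rot": [0, 0, 0], "fingers": 255}]}}

```text
time: 5.05
tool_pos: [0.5575, -0.1214, 0.131]
tool_rot: [0.001, 1.0, 0.0, -0.001]
contact_force: [-7.1, -3.3, 12.5]
gripper_width: 0.239
```

>>> {"name": "apply_moves", "arguments": {"commands": [{"linear": [0.008, 0.0067, 0], "delta_rot": [0, 0, 0], "fingers": 255}, {"linear": [0.0144, 0.015, 0], "delta_rot": [0, 0, 0], "fingers": 255}, {"linear": [0.019, 0.0244, 0], "delta_rot": [0, 0, 0], "fingers": 255}, {"linear": [0.0216, 0.0345, 0], "delta_rot": [0, 0, 0], "fingers": 255}, {"linear": [0.0219, 0.0449, 0], "delta_rot": [0, 0, 0], "fingers": 255}, {"linear": [0.0201, 0.0552, 0], "delta_rot": [0, 0, 0], "fingers": 255}, {"linear": [0.0162, 0.0649, 0], "delta_rot": [0, 0, 0], "fingers": 255}, {"linear": [0.0103, 0.0736, 0], "delta_rot": [0, 0, 0], "fingers": 255}]}}

```text
time: 5.85
tool_pos: [0.5704, -0.194, 0.1311]
tool_rot: [-0.0, 1.0, 0.0, 0.003]
contact_force: [5.2, 1.1, 5.7]
gripper_width: 0.24
```

>>> {"name": "apply_moves", "arguments": {"commands": [{"linear": [-0.0075, 0.0073, 0], "delta_rot": [0, 0, 0], "fingers": 255}, {"linear": [-0.0164, 0.0128, 0], "delta_rot": [0, 0, 0], "fingers": 255}, {"linear": [-0.0262, 0.0164, 0], "delta_rot": [0, 0, 0], "fingers": 255}, {"linear": [-0.0366, 0.0178, 0], "delta_rot": [0, 0, 0], "fingers": 255}, {"linear": [-0.047, 0.0171, 0], "delta_rot": [0, 0, 0], "fingers": 255}, {"linear": [-0.057, 0.0142, 0], "delta_rot": [0, 0, 0], "fingers": 255}, {"linear": [-0.0663, 0.0093, 0], "delta_rot": [0, 0, 0], "fingers": 255}, {"linear": [-0.0743, 0.0026, 0], "delta_rot": [0, 0, 0], "fingers": 255}]}}

```text
time: 6.65
tool_pos: [0.4945, -0.1983, 0.1311]
tool_rot: [0.002, 1.0, -0.0, 0.002]
contact_force: [1.8, -3.7, 4.6]
gripper_width: 0.239
```

>>> {"name": "apply_moves", "arguments": {"commands": [{"linear": [-0.0034, -0.0039, 0], "delta_rot": [0, 0, 0], "fingers": 255}, {"linear": [-0.0064, -0.0082, 0], "delta_rot": [0, 0, 0], "fingers": 255}, {"linear": [-0.009, -0.0128, 0], "delta_rot": [0, 0, 0], "fingers": 255}, {"linear": [-0.011, -0.0176, 0], "delta_rot": [0, 0, 0], "fingers": 255}, {"linear": [-0.0125, -0.0226, 0], "delta_rot": [0, 0, 0], "fingers": 255}, {"linear": [-0.0135, -0.0278, 0], "delta_rot": [0, 0, 0], "fingers": 255}, {"linear": [-0.014, -0.033, 0], "delta_rot": [0, 0, 0], "fingers": 255}, {"linear": [-0.0139, -0.0382, 0], "delta_rot": [0, 0, 0], "fingers": 255}]}}

```text
time: 7.45
tool_pos: [0.4808, -0.1594, 0.1311]
tool_rot: [0.001, 1.0, 0.0, 0.002]
contact_force: [1.3, -3.3, 5.9]
gripper_width: 0.24
```

```bash
python3 arc.py 544 1 45 | sed 's/np.float64(\([-0-9.]*\))/\1/g'
```

```text
544.0 [[0.1, -0.9], [0.2, -1.7], [0.3, -2.6], [0.4, -3.5], [0.5, -4.3], [0.6, -5.2], [0.8, -6.1], [1.0, -6.9]]
552.0 [[0.2, -0.9], [0.4, -1.7], [0.6, -2.5], [0.8, -3.4], [1.1, -4.2], [1.4, -5.1], [1.6, -5.9], [1.9, -6.7]]
560.0 [[0.3, -0.8], [0.6, -1.6], [1.0, -2.4], [1.3, -3.2], [1.7, -4.0], [2.0, -4.8], [2.4, -5.6], [2.8, -6.4]]
568.0 [[0.4, -0.8], [0.8, -1.5], [1.3, -2.3], [1.7, -3.0], [2.2, -3.8], [2.7, -4.5], [3.2, -5.2], [3.7, -5.9]]
576.0 [[0.5, -0.7], [1.1, -1.4], [1.6, -2.1], [2.1, -2.8], [2.7, -3.4], [3.3, -4.1], [3.9, -4.7], [4.5, -5.3]]
584.0 [[0.6, -0.6], [1.2, -1.2], [1.9, -1.8], [2.5, -2.4], [3.2, -3.0], [3.8, -3.6], [4.5, -4.1], [5.2, -4.7]]
592.0 [[0.7, -0.5], [1.4, -1.1], [2.1, -1.6], [2.8, -2.1], [3.6, -2.5], [4.3, -3.0], [5.0, -3.5], [5.8, -3.9]]
600.0 [[0.8, -0.4], [1.5, -0.8], [2.3, -1.2], [3.1, -1.6], [3.9, -2.0], [4.7, -2.4], [5.5, -2.7], [6.3, -3.1]]
608.0 [[0.8, -0.3], [1.6, -0.6], [2.5, -0.9], [3.3, -1.2], [4.1, -1.5], [4.9, -1.7], [5.8, -1.9], [6.6, -2.2]]
616.0 [[0.8, -0.2], [1.7, -0.4], [2.6, -0.6], [3.4, -0.7], [4.3, -0.9], [5.1, -1.0], [6.0, -1.1], [6.
[... 3197 characters left out ...]
, -0.6], [-1.2, -1.3], [-1.8, -1.9], [-2.3, -2.6], [-2.9, -3.3], [-3.4, -3.9], [-4.0, -4.6], [-4.5, -5.3]]
864.0 [[-0.5, -0.7], [-1.0, -1.4], [-1.5, -2.2], [-2.0, -2.9], [-2.4, -3.6], [-2.9, -4.4], [-3.3, -5.1], [-3.7, -5.9]]
872.0 [[-0.4, -0.8], [-0.8, -1.6], [-1.2, -2.3], [-1.5, -3.1], [-1.9, -3.9], [-2.2, -4.7], [-2.5, -5.6], [-2.8, -6.4]]
880.0 [[-0.3, -0.8], [-0.6, -1.7], [-0.8, -2.5], [-1.1, -3.3], [-1.3, -4.2], [-1.5, -5.0], [-1.7, -5.9], [-1.9, -6.7]]
888.0 [[-0.2, -0.9], [-0.3, -1.7], [-0.5, -2.6], [-0.6, -3.4], [-0.7, -4.3], [-0.8, -5.2], [-0.9, -6.0], [-1.0, -6.9]]
896.0 [[-0.1, -0.9], [-0.1, -1.7], [-0.1, -2.6], [-0.1, -3.5], [-0.1, -4.4], [-0.1, -5.2], [-0.1, -6.1], [0.0, -7.0]]
```

Before the slow search I'll measure the servo stiffness with a 2 mm radial push, which won't turn the wheel.

>>> {"name": "apply_moves", "arguments": {"commands": [{"linear": [-0.0003, 0, 0], "delta_rot": [0, 0, 0], "fingers": 255}, {"linear": [-0.0006, 0, 0], "delta_rot": [0, 0, 0], "fingers": 255}, {"linear": [-0.0009, 0, 0], "delta_rot": [0, 0, 0], "fingers": 255}, {"linear": [-0.0012, 0, 0], "delta_rot": [0, 0, 0], "fingers": 255}, {"linear": [-0.0015, 0, 0], "delta_rot": [0, 0, 0], "fingers": 255}, {"linear": [-0.0018, 0, 0], "delta_rot": [0, 0, 0], "fingers": 255}, {"linear": [-0.002, 0, 0], "delta_rot": [0, 0, 0], "fingers": 255}, {"linear": [-0.002, 0, 0], "delta_rot": [0, 0, 0], "fingers": 255}]}}

```text
time: 8.25
tool_pos: [0.4807, -0.1586, 0.1311]
tool_rot: [0.0, 1.0, 0.0, 0.004]
contact_force: [7.9, -0.6, 4.0]
gripper_width: 0.24
```

```bash
python3 arc.py 544 1.5 35 | sed 's/np.float64(\([-0-9.]*\))/\1/g'
```

```text
544.0 [[0.1, -1.3], [0.3, -2.6], [0.4, -3.9], [0.6, -5.2], [0.9, -6.5], [1.2, -7.8], [1.5, -9.0], [1.8, -10.3]]
556.0 [[0.4, -1.3], [0.8, -2.5], [1.2, -3.7], [1.7, -4.9], [2.2, -6.2], [2.7, -7.3], [3.3, -8.5], [3.9, -9.7]]
568.0 [[0.6, -1.1], [1.3, -2.3], [2.0, -3.4], [2.7, -4.5], [3.4, -5.6], [4.2, -6.6], [5.0, -7.7], [5.8, -8.7]]
580.0 [[0.9, -1.0], [1.7, -2.0], [2.6, -2.9], [3.6, -3.8], [4.5, -4.7], [5.5, -5.6], [6.5, -6.4], [7.5, -7.3]]
592.0 [[1.0, -0.8], [2.1, -1.6], [3.2, -2.3], [4.3, -3.0], [5.4, -3.7], [6.5, -4.3], [7.7, -5.0], [8.9, -5.5]]
604.0 [[1.2, -0.6], [2.4, -1.1], [3.6, -1.6], [4.8, -2.0], [6.1, -2.5], [7.3, -2.9], [8.6, -3.2], [9.8, -3.6]]
616.0 [[1.3, -0.3], [2.6, -0.6], [3.8, -0.8], [5.1, -1.0], [6.4, -1.2], [7.7, -1.3], [9.0, -1.4], [10.4, -1.5]]
628.0 [[1.3, -0.0], [2.6, -0.0], [3.9, 0.0], [5.2, 0.1], [6.5, 0.2], [7.8, 0.3], [9.1, 0.5], [10.4, 0.7]]
640.0 [[1.3, 0.2], [2.6, 0.5], [3.8, 0.8], [5.1, 1.2], [6.4, 1.6], [7.6, 2.0], [8.8, 2.4], [10.0, 2.9]]
652.0 [[1.2, 0.5], [2.4, 1.0], [3.6, 1.6], [4.7, 2.2], [5.9, 2.8], [7.0, 3.5], [8.1, 4.2], [9.2, 4.9]]
664.0 [[
[... 2097 characters left out ...]
3, -8.8], [-2.5, -10.1]]
892.0 [[-0.2, -1.3], [-0.3, -2.6], [-0.4, -3.9], [-0.5, -5.2], [-0.5, -6.5], [-0.5, -7.8], [-0.4, -9.1], [-0.4, -10.4]]
904.0 [[0.1, -1.3], [0.3, -2.6], [0.4, -3.9], [0.6, -5.2], [0.9, -6.5], [1.2, -7.8], [1.5, -9.0], [1.8, -10.3]]
916.0 [[0.4, -1.3], [0.8, -2.5], [1.2, -3.7], [1.7, -4.9], [2.2, -6.2], [2.7, -7.3], [3.3, -8.5], [3.9, -9.7]]
928.0 [[0.6, -1.1], [1.3, -2.3], [2.0, -3.4], [2.7, -4.5], [3.4, -5.6], [4.2, -6.6], [5.0, -7.7], [5.8, -8.7]]
940.0 [[0.9, -1.0], [1.7, -2.0], [2.6, -2.9], [3.6, -3.8], [4.5, -4.7], [5.5, -5.6], [6.5, -6.4], [7.5, -7.3]]
952.0 [[1.0, -0.8], [2.1, -1.6], [3.2, -2.3], [4.3, -3.0], [5.4, -3.7], [6.5, -4.3], [7.7, -5.0], [8.9, -5.5]]
```

>>> {"name": "apply_moves", "arguments": {"commands": [{"linear": [0.002, -0.0013, 0], "delta_rot": [0, 0, 0], "fingers": 255}, {"linear": [0.0023, -0.0026, 0], "delta_rot": [0, 0, 0], "fingers": 255}, {"linear": [0.0024, -0.0039, 0], "delta_rot": [0, 0, 0], "fingers": 255}, {"linear": [0.0026, -0.0052, 0], "delta_rot": [0, 0, 0], "fingers": 255}, {"linear": [0.0029, -0.0065, 0], "delta_rot": [0, 0, 0], "fingers": 255}, {"linear": [0.0032, -0.0078, 0], "delta_rot": [0, 0, 0], "fingers": 255}, {"linear": [0.0035, -0.009, 0], "delta_rot": [0, 0, 0], "fingers": 255}, {"linear": [0.0038, -0.0103, 0], "delta_rot": [0, 0, 0], "fingers": 255}]}}

```text
time: 9.05
tool_pos: [0.4828, -0.1492, 0.1311]
tool_rot: [0.001, 1.0, 0.0, 0.002]
contact_force: [1.0, -3.5, 8.3]
gripper_width: 0.237
```

Next is 556°.

>>> {"name": "apply_moves", "arguments": {"commands": [{"linear": [0.0004, -0.0013, 0], "delta_rot": [0, 0, 0], "fingers": 255}, {"linear": [0.0008, -0.0025, 0], "delta_rot": [0, 0, 0], "fingers": 255}, {"linear": [0.0012, -0.0037, 0], "delta_rot": [0, 0, 0], "fingers": 255}, {"linear": [0.0017, -0.0049, 0], "delta_rot": [0, 0, 0], "fingers": 255}, {"linear": [0.0022, -0.0062, 0], "delta_rot": [0, 0, 0], "fingers": 255}, {"linear": [0.0027, -0.0073, 0], "delta_rot": [0, 0, 0], "fingers": 255}, {"linear": [0.0033, -0.0085, 0], "delta_rot": [0, 0, 0], "fingers": 255}, {"linear": [0.0039, -0.0097, 0], "delta_rot": [0, 0, 0], "fingers": 255}]}}

```text
time: 9.85
tool_pos: [0.4868, -0.1396, 0.1311]
tool_rot: [0.001, 1.0, 0.0, 0.002]
contact_force: [1.8, -3.0, 6.3]
gripper_width: 0.24
```

>>> {"name": "apply_moves", "arguments": {"commands": [{"linear": [0.0006, -0.0011, 0], "delta_rot": [0, 0, 0], "fingers": 255}, {"linear": [0.0013, -0.0023, 0], "delta_rot": [0, 0, 0], "fingers": 255}, {"linear": [0.002, -0.0034, 0], "delta_rot": [0, 0, 0], "fingers": 255}, {"linear": [0.0027, -0.0045, 0], "delta_rot": [0, 0, 0], "fingers": 255}, {"linear": [0.0034, -0.0056, 0], "delta_rot": [0, 0, 0], "fingers": 255}, {"linear": [0.0042, -0.0066, 0], "delta_rot": [0, 0, 0], "fingers": 255}, {"linear": [0.005, -0.0077, 0], "delta_rot": [0, 0, 0], "fingers": 255}, {"linear": [0.0058, -0.0087, 0], "delta_rot": [0, 0, 0], "fingers": 255}]}}

```text
time: 10.65
tool_pos: [0.4926, -0.1312, 0.1311]
tool_rot: [0.001, 1.0, 0.0, 0.002]
contact_force: [1.8, -4.3, 6.4]
gripper_width: 0.239
```

>>> {"name": "apply_moves", "arguments": {"commands": [{"linear": [0.0009, -0.001, 0], "delta_rot": [0, 0, 0], "fingers": 255}, {"linear": [0.0017, -0.002, 0], "delta_rot": [0, 0, 0], "fingers": 255}, {"linear": [0.0026, -0.0029, 0], "delta_rot": [0, 0, 0], "fingers": 255}, {"linear": [0.0036, -0.0038, 0], "delta_rot": [0, 0, 0], "fingers": 255}, {"linear": [0.0045, -0.0047, 0], "delta_rot": [0, 0, 0], "fingers": 255}, {"linear": [0.0055, -0.0056, 0], "delta_rot": [0, 0, 0], "fingers": 255}, {"linear": [0.0065, -0.0064, 0], "delta_rot": [0, 0, 0], "fingers": 255}, {"linear": [0.0075, -0.0073, 0], "delta_rot": [0, 0, 0], "fingers": 255}]}}

```text
time: 11.45
tool_pos: [0.5, -0.1241, 0.131]
tool_rot: [0.002, 1.0, 0.0, 0.002]
contact_force: [0.5, -4.6, 6.0]
gripper_width: 0.239
```

>>> {"name": "apply_moves", "arguments": {"commands": [{"linear": [0.001, -0.0008, 0], "delta_rot": [0, 0, 0], "fingers": 255}, {"linear": [0.0021, -0.0016, 0], "delta_rot": [0, 0, 0], "fingers": 255}, {"linear": [0.0032, -0.0023, 0], "delta_rot": [0, 0, 0], "fingers": 255}, {"linear": [0.0043, -0.003, 0], "delta_rot": [0, 0, 0], "fingers": 255}, {"linear": [0.0054, -0.0037, 0], "delta_rot": [0, 0, 0], "fingers": 255}, {"linear": [0.0065, -0.0043, 0], "delta_rot": [0, 0, 0], "fingers": 255}, {"linear": [0.0077, -0.005, 0], "delta_rot": [0, 0, 0], "fingers": 255}, {"linear": [0.0089, -0.0055, 0], "delta_rot": [0, 0, 0], "fingers": 255}]}}

```text
time: 12.25
tool_pos: [0.5086, -0.1187, 0.1311]
tool_rot: [0.002, 1.0, 0.0, 0.001]
contact_force: [-1.3, -5.2, 7.4]
gripper_width: 0.238
```

>>> {"name": "apply_moves", "arguments": {"commands": [{"linear": [0.0012, -0.0006, 0], "delta_rot": [0, 0, 0], "fingers": 255}, {"linear": [0.0024, -0.0011, 0], "delta_rot": [0, 0, 0], "fingers": 255}, {"linear": [0.0036, -0.0016, 0], "delta_rot": [0, 0, 0], "fingers": 255}, {"linear": [0.0048, -0.002, 0], "delta_rot": [0, 0, 0], "fingers": 255}, {"linear": [0.0061, -0.0025, 0], "delta_rot": [0, 0, 0], "fingers": 255}, {"linear": [0.0073, -0.0029, 0], "delta_rot": [0, 0, 0], "fingers": 255}, {"linear": [0.0086, -0.0032, 0], "delta_rot": [0, 0, 0], "fingers": 255}, {"linear": [0.0098, -0.0036, 0], "delta_rot": [0, 0, 0], "fingers": 255}]}}

```text
time: 13.05
tool_pos: [0.5181, -0.1152, 0.131]
tool_rot: [0.002, 1.0, 0.0, 0.001]
contact_force: [-2.9, -6.6, 7.6]
gripper_width: 0.238
```

>>> {"name": "apply_moves", "arguments": {"commands": [{"linear": [0.0013, -0.0003, 0], "delta_rot": [0, 0, 0], "fingers": 255}, {"linear": [0.0026, -0.0006, 0], "delta_rot": [0, 0, 0], "fingers": 255}, {"linear": [0.0038, -0.0008, 0], "delta_rot": [0, 0, 0], "fingers": 255}, {"linear": [0.0051, -0.001, 0], "delta_rot": [0, 0, 0], "fingers": 255}, {"linear": [0.0064, -0.0012, 0], "delta_rot": [0, 0, 0], "fingers": 255}, {"linear": [0.0077, -0.0013, 0], "delta_rot": [0, 0, 0], "fingers": 255}, {"linear": [0.009, -0.0014, 0], "delta_rot": [0, 0, 0], "fingers": 255}, {"linear": [0.0104, -0.0015, 0], "delta_rot": [0, 0, 0], "fingers": 255}]}}

```text
time: 13.85
tool_pos: [0.5282, -0.1137, 0.131]
tool_rot: [0.002, 1.0, 0.0, 0.0]
contact_force: [-2.2, -5.9, 7.4]
gripper_width: 0.238
```

>>> {"name": "apply_moves", "arguments": {"commands": [{"linear": [0.0013, 0, 0], "delta_rot": [0, 0, 0], "fingers": 255}, {"linear": [0.0026, 0, 0], "delta_rot": [0, 0, 0], "fingers": 255}, {"linear": [0.0039, 0, 0], "delta_rot": [0, 0, 0], "fingers": 255}, {"linear": [0.0052, 0.0001, 0], "delta_rot": [0, 0, 0], "fingers": 255}, {"linear": [0.0065, 0.0002, 0], "delta_rot": [0, 0, 0], "fingers": 255}, {"linear": [0.0078, 0.0003, 0], "delta_rot": [0, 0, 0], "fingers": 255}, {"linear": [0.0091, 0.0005, 0], "delta_rot": [0, 0, 0], "fingers": 255}, {"linear": [0.0104, 0.0007, 0], "delta_rot": [0, 0, 0], "fingers": 255}]}}

```text
time: 14.65
tool_pos: [0.5384, -0.1142, 0.131]
tool_rot: [0.001, 1.0, 0.0, 0.0]
contact_force: [-4.0, -5.1, 9.1]
gripper_width: 0.239
```

>>> {"name": "apply_moves", "arguments": {"commands": [{"linear": [0.0013, 0.0002, 0], "delta_rot": [0, 0, 0], "fingers": 255}, {"linear": [0.0026, 0.0005, 0], "delta_rot": [0, 0, 0], "fingers": 255}, {"linear": [0.0038, 0.0008, 0], "delta_rot": [0, 0, 0], "fingers": 255}, {"linear": [0.0051, 0.0012, 0], "delta_rot": [0, 0, 0], "fingers": 255}, {"linear": [0.0064, 0.0016, 0], "delta_rot": [0, 0, 0], "fingers": 255}, {"linear": [0.0076, 0.002, 0], "delta_rot": [0, 0, 0], "fingers": 255}, {"linear": [0.0088, 0.0024, 0], "delta_rot": [0, 0, 0], "fingers": 255}, {"linear": [0.01, 0.0029, 0], "delta_rot": [0, 0, 0], "fingers": 255}]}}

```text
time: 15.45
tool_pos: [0.5481, -0.1168, 0.1311]
tool_rot: [0.001, 1.0, 0.0, -0.0]
contact_force: [-3.0, -4.2, 10.3]
gripper_width: 0.234
```

>>> {"name": "apply_moves", "arguments": {"commands": [{"linear": [0.0012, 0.0005, 0], "delta_rot": [0, 0, 0], "fingers": 255}, {"linear": [0.0024, 0.001, 0], "delta_rot": [0, 0, 0], "fingers": 255}, {"linear": [0.0036, 0.0016, 0], "delta_rot": [0, 0, 0], "fingers": 255}, {"linear": [0.0047, 0.0022, 0], "delta_rot": [0, 0, 0], "fingers": 255}, {"linear": [0.0059, 0.0028, 0], "delta_rot": [0, 0, 0], "fingers": 255}, {"linear": [0.007, 0.0035, 0], "delta_rot": [0, 0, 0], "fingers": 255}, {"linear": [0.0081, 0.0042, 0], "delta_rot": [0, 0, 0], "fingers": 255}, {"linear": [0.0092, 0.0049, 0], "delta_rot": [0, 0, 0], "fingers": 255}]}}

```text
time: 16.25
tool_pos: [0.5572, -0.1213, 0.131]
tool_rot: [0.001, 1.0, 0.0, -0.0]
contact_force: [-4.5, -2.5, 10.0]
gripper_width: 0.24
```

>>> {"name": "apply_moves", "arguments": {"commands": [{"linear": [0.0011, 0.0007, 0], "delta_rot": [0, 0, 0], "fingers": 255}, {"linear": [0.0021, 0.0015, 0], "delta_rot": [0, 0, 0], "fingers": 255}, {"linear": [0.0032, 0.0023, 0], "delta_rot": [0, 0, 0], "fingers": 255}, {"linear": [0.0042, 0.0031, 0], "delta_rot": [0, 0, 0], "fingers": 255}, {"linear": [0.0052, 0.004, 0], "delta_rot": [0, 0, 0], "fingers": 255}, {"linear": [0.0061, 0.0049, 0], "delta_rot": [0, 0, 0], "fingers": 255}, {"linear": [0.0071, 0.0058, 0], "delta_rot": [0, 0, 0], "fingers": 255}, {"linear": [0.008, 0.0067, 0], "delta_rot": [0, 0, 0], "fingers": 255}]}}

```text
time: 17.05
tool_pos: [0.5652, -0.1275, 0.131]
tool_rot: [0.0, 1.0, 0.0, -0.001]
contact_force: [-4.6, -1.5, 10.9]
gripper_width: 0.237
```

>>> {"name": "apply_moves", "arguments": {"commands": [{"linear": [0.0009, 0.001, 0], "delta_rot": [0, 0, 0], "fingers": 255}, {"linear": [0.0018, 0.0019, 0], "delta_rot": [0, 0, 0], "fingers": 255}, {"linear": [0.0026, 0.0029, 0], "delta_rot": [0, 0, 0], "fingers": 255}, {"linear": [0.0034, 0.0039, 0], "delta_rot": [0, 0, 0], "fingers": 255}, {"linear": [0.0042, 0.005, 0], "delta_rot": [0, 0, 0], "fingers": 255}, {"linear": [0.005, 0.0061, 0], "delta_rot": [0, 0, 0], "fingers": 255}, {"linear": [0.0057, 0.0071, 0], "delta_rot": [0, 0, 0], "fingers": 255}, {"linear": [0.0064, 0.0082, 0], "delta_rot": [0, 0, 0], "fingers": 255}]}}

```text
time: 17.85
tool_pos: [0.5717, -0.1352, 0.131]
tool_rot: [-0.0, 1.0, 0.0, -0.0]
contact_force: [-3.0, 0.6, 11.1]
gripper_width: 0.239
```

>>> {"name": "apply_moves", "arguments": {"commands": [{"linear": [0.0007, 0.0011, 0], "delta_rot": [0, 0, 0], "fingers": 255}, {"linear": [0.0013, 0.0023, 0], "delta_rot": [0, 0, 0], "fingers": 255}, {"linear": [0.0019, 0.0034, 0], "delta_rot": [0, 0, 0], "fingers": 255}, {"linear": [0.0025, 0.0046, 0], "delta_rot": [0, 0, 0], "fingers": 255}, {"linear": [0.0031, 0.0058, 0], "delta_rot": [0, 0, 0], "fingers": 255}, {"linear": [0.0036, 0.007, 0], "delta_rot": [0, 0, 0], "fingers": 255}, {"linear": [0.0041, 0.0082, 0], "delta_rot": [0, 0, 0], "fingers": 255}, {"linear": [0.0046, 0.0094, 0], "delta_rot": [0, 0, 0], "fingers": 255}]}}

```text
time: 18.65
tool_pos: [0.5767, -0.1441, 0.1311]
tool_rot: [-0.001, 1.0, 0.0, 0.0]
contact_force: [-3.0, 2.0, 10.2]
gripper_width: 0.241
```

>>> {"name": "apply_moves", "arguments": {"commands": [{"linear": [0.0004, 0.0012, 0], "delta_rot": [0, 0, 0], "fingers": 255}, {"linear": [0.0008, 0.0025, 0], "delta_rot": [0, 0, 0], "fingers": 255}, {"linear": [0.0012, 0.0037, 0], "delta_rot": [0, 0, 0], "fingers": 255}, {"linear": [0.0015, 0.005, 0], "delta_rot": [0, 0, 0], "fingers": 255}, {"linear": [0.0018, 0.0063, 0], "delta_rot": [0, 0, 0], "fingers": 255}, {"linear": [0.0021, 0.0076, 0], "delta_rot": [0, 0, 0], "fingers": 255}, {"linear": [0.0023, 0.0088, 0], "delta_rot": [0, 0, 0], "fingers": 255}, {"linear": [0.0025, 0.0101, 0], "delta_rot": [0, 0, 0], "fingers": 255}]}}

```text
time: 19.45
tool_pos: [0.5797, -0.1539, 0.1311]
tool_rot: [-0.001, 1.0, 0.0, 0.001]
contact_force: [-0.6, 2.7, 8.4]
gripper_width: 0.243
```

>>> {"name": "apply_moves", "arguments": {"commands": [{"linear": [0.0002, 0.0013, 0], "delta_rot": [0, 0, 0], "fingers": 255}, {"linear": [0.0003, 0.0026, 0], "delta_rot": [0, 0, 0], "fingers": 255}, {"linear": [0.0004, 0.0039, 0], "delta_rot": [0, 0, 0], "fingers": 255}, {"linear": [0.0005, 0.0052, 0], "delta_rot": [0, 0, 0], "fingers": 255}, {"linear": [0.0005, 0.0065, 0], "delta_rot": [0, 0, 0], "fingers": 255}, {"linear": [0.0005, 0.0078, 0], "delta_rot": [0, 0, 0], "fingers": 255}, {"linear": [0.0004, 0.0091, 0], "delta_rot": [0, 0, 0], "fingers": 255}, {"linear": [0.0004, 0.0104, 0], "delta_rot": [0, 0, 0], "fingers": 255}]}}

```text
time: 20.25
tool_pos: [0.5806, -0.1643, 0.1311]
tool_rot: [-0.001, 1.0, 0.0, 0.002]
contact_force: [0.6, 2.7, 6.4]
gripper_width: 0.236
```

>>> {"name": "apply_moves", "arguments": {"commands": [{"linear": [-0.0001, 0.0013, 0], "delta_rot": [0, 0, 0], "fingers": 255}, {"linear": [-0.0003, 0.0026, 0], "delta_rot": [0, 0, 0], "fingers": 255}, {"linear": [-0.0004, 0.0039, 0], "delta_rot": [0, 0, 0], "fingers": 255}, {"linear": [-0.0006, 0.0052, 0], "delta_rot": [0, 0, 0], "fingers": 255}, {"linear": [-0.0009, 0.0065, 0], "delta_rot": [0, 0, 0], "fingers": 255}, {"linear": [-0.0012, 0.0078, 0], "delta_rot": [0, 0, 0], "fingers": 255}, {"linear": [-0.0015, 0.009, 0], "delta_rot": [0, 0, 0], "fingers": 255}, {"linear": [-0.0018, 0.0103, 0], "delta_rot": [0, 0, 0], "fingers": 255}]}}

```text
time: 21.05
tool_pos: [0.5794, -0.1747, 0.1311]
tool_rot: [-0.001, 1.0, 0.0, 0.002]
contact_force: [3.5, 1.2, 6.3]
gripper_width: 0.239
```

>>> {"name": "apply_moves", "arguments": {"commands": [{"linear": [-0.0004, 0.0013, 0], "delta_rot": [0, 0, 0], "fingers": 255}, {"linear": [-0.0008, 0.0025, 0], "delta_rot": [0, 0, 0], "fingers": 255}, {"linear": [-0.0012, 0.0037, 0], "delta_rot": [0, 0, 0], "fingers": 255}, {"linear": [-0.0017, 0.0049, 0], "delta_rot": [0, 0, 0], "fingers": 255}, {"linear": [-0.0022, 0.0062, 0], "delta_rot": [0, 0, 0], "fingers": 255}, {"linear": [-0.0027, 0.0073, 0], "delta_rot": [0, 0, 0], "fingers": 255}, {"linear": [-0.0033, 0.0085, 0], "delta_rot": [0, 0, 0], "fingers": 255}, {"linear": [-0.0039, 0.0097, 0], "delta_rot": [0, 0, 0], "fingers": 255}]}}

```text
time: 21.85
tool_pos: [0.5759, -0.1849, 0.1311]
tool_rot: [-0.0, 1.0, 0.0, 0.003]
contact_force: [4.5, 0.7, 4.5]
gripper_width: 0.245
```

>>> {"name": "apply_moves", "arguments": {"commands": [{"linear": [-0.0006, 0.0011, 0], "delta_rot": [0, 0, 0], "fingers": 255}, {"linear": [-0.0013, 0.0023, 0], "delta_rot": [0, 0, 0], "fingers": 255}, {"linear": [-0.002, 0.0034, 0], "delta_rot": [0, 0, 0], "fingers": 255}, {"linear": [-0.0027, 0.0045, 0], "delta_rot": [0, 0, 0], "fingers": 255}, {"linear": [-0.0034, 0.0056, 0], "delta_rot": [0, 0, 0], "fingers": 255}, {"linear": [-0.0042, 0.0066, 0], "delta_rot": [0, 0, 0], "fingers": 255}, {"linear": [-0.005, 0.0077, 0], "delta_rot": [0, 0, 0], "fingers": 255}, {"linear": [-0.0058, 0.0087, 0], "delta_rot": [0, 0, 0], "fingers": 255}]}}

```text
time: 22.65
tool_pos: [0.5702, -0.1941, 0.1311]
tool_rot: [0.0, 1.0, 0.0, 0.003]
contact_force: [6.2, -1.1, 3.6]
gripper_width: 0.239
```

>>> {"name": "apply_moves", "arguments": {"commands": [{"linear": [-0.0009, 0.001, 0], "delta_rot": [0, 0, 0], "fingers": 255}, {"linear": [-0.0017, 0.002, 0], "delta_rot": [0, 0, 0], "fingers": 255}, {"linear": [-0.0026, 0.0029, 0], "delta_rot": [0, 0, 0], "fingers": 255}, {"linear": [-0.0036, 0.0038, 0], "delta_rot": [0, 0, 0], "fingers": 255}, {"linear": [-0.0045, 0.0047, 0], "delta_rot": [0, 0, 0], "fingers": 255}, {"linear": [-0.0055, 0.0056, 0], "delta_rot": [0, 0, 0], "fingers": 255}, {"linear": [-0.0065, 0.0064, 0], "delta_rot": [0, 0, 0], "fingers": 255}, {"linear": [-0.0075, 0.0073, 0], "delta_rot": [0, 0, 0], "fingers": 255}]}}

```text
time: 23.45
tool_pos: [0.5627, -0.202, 0.1311]
tool_rot: [0.001, 1.0, 0.0, 0.003]
contact_force: [6.2, -2.4, 3.1]
gripper_width: 0.236
```

>>> {"name": "apply_moves", "arguments": {"commands": [{"linear": [-0.001, 0.0008, 0], "delta_rot": [0, 0, 0], "fingers": 255}, {"linear": [-0.0021, 0.0016, 0], "delta_rot": [0, 0, 0], "fingers": 255}, {"linear": [-0.0032, 0.0023, 0], "delta_rot": [0, 0, 0], "fingers": 255}, {"linear": [-0.0043, 0.003, 0], "delta_rot": [0, 0, 0], "fingers": 255}, {"linear": [-0.0054, 0.0037, 0], "delta_rot": [0, 0, 0], "fingers": 255}, {"linear": [-0.0065, 0.0043, 0], "delta_rot": [0, 0, 0], "fingers": 255}, {"linear": [-0.0077, 0.005, 0], "delta_rot": [0, 0, 0], "fingers": 255}, {"linear": [-0.0089, 0.0055, 0], "delta_rot": [0, 0, 0], "fingers": 255}]}}

```text
time: 24.25
tool_pos: [0.5537, -0.208, 0.1311]
tool_rot: [0.001, 1.0, 0.0, 0.003]
contact_force: [5.9, -4.1, 3.3]
gripper_width: 0.241
```

>>> {"name": "apply_moves", "arguments": {"commands": [{"linear": [-0.0012, 0.0006, 0], "delta_rot": [0, 0, 0], "fingers": 255}, {"linear": [-0.0024, 0.0011, 0], "delta_rot": [0, 0, 0], "fingers": 255}, {"linear": [-0.0036, 0.0016, 0], "delta_rot": [0, 0, 0], "fingers": 255}, {"linear": [-0.0048, 0.002, 0], "delta_rot": [0, 0, 0], "fingers": 255}, {"linear": [-0.0061, 0.0025, 0], "delta_rot": [0, 0, 0], "fingers": 255}, {"linear": [-0.0073, 0.0029, 0], "delta_rot": [0, 0, 0], "fingers": 255}, {"linear": [-0.0086, 0.0032, 0], "delta_rot": [0, 0, 0], "fingers": 255}, {"linear": [-0.0098, 0.0036, 0], "delta_rot": [0, 0, 0], "fingers": 255}]}}

```text
time: 25.05
tool_pos: [0.5436, -0.2119, 0.1311]
tool_rot: [0.002, 1.0, 0.0, 0.003]
contact_force: [3.8, -4.0, 3.7]
gripper_width: 0.24
```

>>> {"name": "apply_moves", "arguments": {"commands": [{"linear": [-0.0013, 0.0003, 0], "delta_rot": [0, 0, 0], "fingers": 255}, {"linear": [-0.0026, 0.0006, 0], "delta_rot": [0, 0, 0], "fingers": 255}, {"linear": [-0.0038, 0.0008, 0], "delta_rot": [0, 0, 0], "fingers": 255}, {"linear": [-0.0051, 0.001, 0], "delta_rot": [0, 0, 0], "fingers": 255}, {"linear": [-0.0064, 0.0012, 0], "delta_rot": [0, 0, 0], "fingers": 255}, {"linear": [-0.0077, 0.0013, 0], "delta_rot": [0, 0, 0], "fingers": 255}, {"linear": [-0.009, 0.0014, 0], "delta_rot": [0, 0, 0], "fingers": 255}, {"linear": [-0.0104, 0.0015, 0], "delta_rot": [0, 0, 0], "fingers": 255}]}}

```text
time: 25.85
tool_pos: [0.5329, -0.2136, 0.1311]
tool_rot: [0.002, 1.0, 0.0, 0.002]
contact_force: [3.1, -5.1, 4.4]
gripper_width: 0.242
```

>>> {"name": "apply_moves", "arguments": {"commands": [{"linear": [-0.0013, 0, 0], "delta_rot": [0, 0, 0], "fingers": 255}, {"linear": [-0.0026, 0, 0], "delta_rot": [0, 0, 0], "fingers": 255}, {"linear": [-0.0039, 0, 0], "delta_rot": [0, 0, 0], "fingers": 255}, {"linear": [-0.0052, -0.0001, 0], "delta_rot": [0, 0, 0], "fingers": 255}, {"linear": [-0.0065, -0.0002, 0], "delta_rot": [0, 0, 0], "fingers": 255}, {"linear": [-0.0078, -0.0003, 0], "delta_rot": [0, 0, 0], "fingers": 255}, {"linear": [-0.0091, -0.0005, 0], "delta_rot": [0, 0, 0], "fingers": 255}, {"linear": [-0.0104, -0.0007, 0], "delta_rot": [0, 0, 0], "fingers": 255}]}}

```text
time: 26.65
tool_pos: [0.5222, -0.2129, 0.1311]
tool_rot: [0.002, 1.0, 0.0, 0.002]
contact_force: [2.0, -5.9, 5.3]
gripper_width: 0.243
```

>>> {"name": "apply_moves", "arguments": {"commands": [{"linear": [-0.0013, -0.0002, 0], "delta_rot": [0, 0, 0], "fingers": 255}, {"linear": [-0.0026, -0.0005, 0], "delta_rot": [0, 0, 0], "fingers": 255}, {"linear": [-0.0038, -0.0008, 0], "delta_rot": [0, 0, 0], "fingers": 255}, {"linear": [-0.0051, -0.0012, 0], "delta_rot": [0, 0, 0], "fingers": 255}, {"linear": [-0.0064, -0.0016, 0], "delta_rot": [0, 0, 0], "fingers": 255}, {"linear": [-0.0076, -0.002, 0], "delta_rot": [0, 0, 0], "fingers": 255}, {"linear": [-0.0088, -0.0024, 0], "delta_rot": [0, 0, 0], "fingers": 255}, {"linear": [-0.01, -0.0029, 0], "delta_rot": [0, 0, 0], "fingers": 255}]}}

```text
time: 27.45
tool_pos: [0.5119, -0.21, 0.1311]
tool_rot: [0.002, 1.0, 0.0, 0.002]
contact_force: [1.0, -6.1, 6.1]
gripper_width: 0.237
```

>>> {"name": "apply_moves", "arguments": {"commands": [{"linear": [-0.0012, -0.0005, 0], "delta_rot": [0, 0, 0], "fingers": 255}, {"linear": [-0.0024, -0.001, 0], "delta_rot": [0, 0, 0], "fingers": 255}, {"linear": [-0.0036, -0.0016, 0], "delta_rot": [0, 0, 0], "fingers": 255}, {"linear": [-0.0047, -0.0022, 0], "delta_rot": [0, 0, 0], "fingers": 255}, {"linear": [-0.0059, -0.0028, 0], "delta_rot": [0, 0, 0], "fingers": 255}, {"linear": [-0.007, -0.0035, 0], "delta_rot": [0, 0, 0], "fingers": 255}, {"linear": [-0.0081, -0.0042, 0], "delta_rot": [0, 0, 0], "fingers": 255}, {"linear": [-0.0092, -0.0049, 0], "delta_rot": [0, 0, 0], "fingers": 255}]}}

```text
time: 28.25
tool_pos: [0.5025, -0.205, 0.1311]
tool_rot: [0.002, 1.0, 0.0, 0.001]
contact_force: [-0.2, -4.9, 6.9]
gripper_width: 0.238
```

>>> {"name": "apply_moves", "arguments": {"commands": [{"linear": [-0.0011, -0.0007, 0], "delta_rot": [0, 0, 0], "fingers": 255}, {"linear": [-0.0021, -0.0015, 0], "delta_rot": [0, 0, 0], "fingers": 255}, {"linear": [-0.0032, -0.0023, 0], "delta_rot": [0, 0, 0], "fingers": 255}, {"linear": [-0.0042, -0.0031, 0], "delta_rot": [0, 0, 0], "fingers": 255}, {"linear": [-0.0052, -0.004, 0], "delta_rot": [0, 0, 0], "fingers": 255}, {"linear": [-0.0061, -0.0049, 0], "delta_rot": [0, 0, 0], "fingers": 255}, {"linear": [-0.0071, -0.0058, 0], "delta_rot": [0, 0, 0], "fingers": 255}, {"linear": [-0.008, -0.0067, 0], "delta_rot": [0, 0, 0], "fingers": 255}]}}

```text
time: 29.05
tool_pos: [0.4944, -0.1981, 0.1311]
tool_rot: [0.001, 1.0, 0.0, 0.001]
contact_force: [-0.5, -4.1, 7.5]
gripper_width: 0.238
```

Next is 856°.

>>> {"name": "apply_moves", "arguments": {"commands": [{"linear": [-0.0009, -0.001, 0], "delta_rot": [0, 0, 0], "fingers": 255}, {"linear": [-0.0018, -0.0019, 0], "delta_rot": [0, 0, 0], "fingers": 255}, {"linear": [-0.0026, -0.0029, 0], "delta_rot": [0, 0, 0], "fingers": 255}, {"linear": [-0.0034, -0.0039, 0], "delta_rot": [0, 0, 0], "fingers": 255}, {"linear": [-0.0042, -0.005, 0], "delta_rot": [0, 0, 0], "fingers": 255}, {"linear": [-0.005, -0.0061, 0], "delta_rot": [0, 0, 0], "fingers": 255}, {"linear": [-0.0057, -0.0071, 0], "delta_rot": [0, 0, 0], "fingers": 255}, {"linear": [-0.0064, -0.0082, 0], "delta_rot": [0, 0, 0], "fingers": 255}]}}

```text
time: 29.85
tool_pos: [0.4879, -0.1897, 0.1311]
tool_rot: [0.001, 1.0, 0.0, 0.001]
contact_force: [-0.8, -3.3, 7.3]
gripper_width: 0.239
```

>>> {"name": "apply_moves", "arguments": {"commands": [{"linear": [-0.0007, -0.0011, 0], "delta_rot": [0, 0, 0], "fingers": 255}, {"linear": [-0.0013, -0.0023, 0], "delta_rot": [0, 0, 0], "fingers": 255}, {"linear": [-0.0019, -0.0034, 0], "delta_rot": [0, 0, 0], "fingers": 255}, {"linear": [-0.0025, -0.0046, 0], "delta_rot": [0, 0, 0], "fingers": 255}, {"linear": [-0.0031, -0.0058, 0], "delta_rot": [0, 0, 0], "fingers": 255}, {"linear": [-0.0036, -0.007, 0], "delta_rot": [0, 0, 0], "fingers": 255}, {"linear": [-0.0041, -0.0082, 0], "delta_rot": [0, 0, 0], "fingers": 255}, {"linear": [-0.0046, -0.0094, 0], "delta_rot": [0, 0, 0], "fingers": 255}]}}

```text
time: 30.65
tool_pos: [0.4834, -0.1801, 0.1311]
tool_rot: [0.001, 1.0, 0.0, 0.001]
contact_force: [-1.6, -3.5, 6.5]
gripper_width: 0.236
```

>>> {"name": "apply_moves", "arguments": {"commands": [{"linear": [-0.0004, -0.0012, 0], "delta_rot": [0, 0, 0], "fingers": 255}, {"linear": [-0.0008, -0.0025, 0], "delta_rot": [0, 0, 0], "fingers": 255}, {"linear": [-0.0012, -0.0037, 0], "delta_rot": [0, 0, 0], "fingers": 255}, {"linear": [-0.0015, -0.005, 0], "delta_rot": [0, 0, 0], "fingers": 255}, {"linear": [-0.0018, -0.0063, 0], "delta_rot": [0, 0, 0], "fingers": 255}, {"linear": [-0.0021, -0.0076, 0], "delta_rot": [0, 0, 0], "fingers": 255}, {"linear": [-0.0023, -0.0088, 0], "delta_rot": [0, 0, 0], "fingers": 255}, {"linear": [-0.0025, -0.0101, 0], "delta_rot": [0, 0, 0], "fingers": 255}]}}

```text
time: 31.45
tool_pos: [0.481, -0.1698, 0.1311]
tool_rot: [0.001, 1.0, 0.0, 0.001]
contact_force: [-0.1, -3.0, 8.2]
gripper_width: 0.239
```

>>> {"name": "apply_moves", "arguments": {"commands": [{"linear": [-0.0002, -0.0013, 0], "delta_rot": [0, 0, 0], "fingers": 255}, {"linear": [-0.0003, -0.0026, 0], "delta_rot": [0, 0, 0], "fingers": 255}, {"linear": [-0.0004, -0.0039, 0], "delta_rot": [0, 0, 0], "fingers": 255}, {"linear": [-0.0005, -0.0052, 0], "delta_rot": [0, 0, 0], "fingers": 255}, {"linear": [-0.0005, -0.0065, 0], "delta_rot": [0, 0, 0], "fingers": 255}, {"linear": [-0.0005, -0.0078, 0], "delta_rot": [0, 0, 0], "fingers": 255}, {"linear": [-0.0004, -0.0091, 0], "delta_rot": [0, 0, 0], "fingers": 255}, {"linear": [-0.0004, -0.0104, 0], "delta_rot": [0, 0, 0], "fingers": 255}]}}

```text
time: 32.25
tool_pos: [0.4808, -0.1594, 0.1311]
tool_rot: [0.001, 1.0, 0.0, 0.001]
contact_force: [0.8, -3.3, 6.2]
gripper_width: 0.238
```

>>> {"name": "apply_moves", "arguments": {"commands": [{"linear": [0.0001, -0.0013, 0], "delta_rot": [0, 0, 0], "fingers": 255}, {"linear": [0.0003, -0.0026, 0], "delta_rot": [0, 0, 0], "fingers": 255}, {"linear": [0.0004, -0.0039, 0], "delta_rot": [0, 0, 0], "fingers": 255}, {"linear": [0.0006, -0.0052, 0], "delta_rot": [0, 0, 0], "fingers": 255}, {"linear": [0.0009, -0.0065, 0], "delta_rot": [0, 0, 0], "fingers": 255}, {"linear": [0.0012, -0.0078, 0], "delta_rot": [0, 0, 0], "fingers": 255}, {"linear": [0.0015, -0.009, 0], "delta_rot": [0, 0, 0], "fingers": 255}, {"linear": [0.0018, -0.0103, 0], "delta_rot": [0, 0, 0], "fingers": 255}]}}

```text
time: 33.05
tool_pos: [0.4815, -0.1544, 0.1311]
tool_rot: [0.007, 1.0, 0.0, 0.0]
contact_force: [-3.8, -24.0, 4.0]
gripper_width: 0.239
```

The force jumped to 24 N and the travel stopped short, so this looks like the stop. I'll hold for one call to confirm.

>>> {"name": "apply_moves", "arguments": {"commands": [{"linear": [0, 0, 0], "delta_rot": [0, 0, 0], "fingers": 255}, {"linear": [0, 0, 0], "delta_rot": [0, 0, 0], "fingers": 255}, {"linear": [0, 0, 0], "delta_rot": [0, 0, 0], "fingers": 255}, {"linear": [0, 0, 0], "delta_rot": [0, 0, 0], "fingers": 255}, {"linear": [0, 0, 0], "delta_rot": [0, 0, 0], "fingers": 255}, {"linear": [0, 0, 0], "delta_rot": [0, 0, 0], "fingers": 255}, {"linear": [0, 0, 0], "delta_rot": [0, 0, 0], "fingers": 255}, {"linear": [0, 0, 0], "delta_rot": [0, 0, 0], "fingers": 255}]}}

```text
time: 33.85
tool_pos: [0.4815, -0.1545, 0.1311]
tool_rot: [0.007, 1.0, -0.0, 0.0]
contact_force: [-4.1, -21.1, 4.6]
gripper_width: 0.241
```

Run:
```python
from h import *
st=state();print(st['tool_pos'],st['tool_rot'],st['contact_force'])
g=st['tool_pos']-.019*Rq(st['tool_rot'])[:,2];print('grasp',g)
# centre fit from measured TCPs in the slow search (friction-loaded)
P=np.array([[.4808,-.1594],[.4828,-.1492],[.4868,-.1396],[.4926,-.1312],[.5,-.1241],[.5086,-.1187],[.5181,-.1152],[.5282,-.1137],[.5384,-.1142],[.5481,-.1168],[.5572,-.1213],[.5652,-.1275],[.5717,-.1352],[.5767,-.1441],[.5797,-.1539],[.5806,-.1643],[.5794,-.1747],[.5759,-.1849],[.5702,-.1941],[.5627,-.202],[.5537,-.208],[.5436,-.2119],[.5329,-.2136],[.5222,-.2129],[.5119,-.21],[.5025,-.205],[.4944,-.1981],[.4879,-.1897],[.4834,-.1801],[.481,-.1698]])
s=np.linalg.lstsq(np.c_[2*P,np.ones(len(P))],(P**2).sum(1),rcond=None)[0]
print('C',s[:2],'r',np.sqrt(s[2]+s[0]**2+s[1]**2))
d=g[:2]-s[:2];print('stop phi',np.degrees(np.arctan2(-d[1],d[0]))%360)
```

```text
[ 0.48148469 -0.15446043  0.1310796 ] [ 6.88867272e-03  9.99976256e-01 -2.88890424e-05  1.78635029e-04] [ -4.12966238 -21.05638672   4.5867958 ]
grasp [ 0.48147791 -0.15419866  0.1500778 ]
C [ 0.53062341 -0.1636322 ] r 0.050003200592311385
stop phi 190.8658269644321
```

Held at 21 N with no movement, so the stop is confirmed at φ ≈ 190.9° (2.17 turns in). I'll back off 90°, to φ ≈ 100.9°.

```bash
(python3 arc.py 196 -6 2) | sed 's/np.float64(\([-0-9.]*\))/\1/g'
```

```text
196.0 [[-1.2, 5.1], [-1.8, 10.3], [-1.9, 15.5], [-1.5, 20.7], [-0.5, 25.9], [1.1, 30.9], [3.1, 35.7], [5.7, 40.3]]
148.0 [[3.0, 4.3], [6.4, 8.2], [10.3, 11.8], [14.4, 15.0], [18.9, 17.7], [23.7, 19.9], [28.6, 21.6], [33.7, 22.7]]
```

>>> {"name": "apply_moves", "arguments": {"commands": [{"linear": [-0.0012, 0.0051, 0], "delta_rot": [0, 0, 0], "fingers": 255}, {"linear": [-0.0018, 0.0103, 0], "delta_rot": [0, 0, 0], "fingers": 255}, {"linear": [-0.0019, 0.0155, 0], "delta_rot": [0, 0, 0], "fingers": 255}, {"linear": [-0.0015, 0.0207, 0], "delta_rot": [0, 0, 0], "fingers": 255}, {"linear": [-0.0005, 0.0259, 0], "delta_rot": [0, 0, 0], "fingers": 255}, {"linear": [0.0011, 0.0309, 0], "delta_rot": [0, 0, 0], "fingers": 255}, {"linear": [0.0031, 0.0357, 0], "delta_rot": [0, 0, 0], "fingers": 255}, {"linear": [0.0057, 0.0403, 0], "delta_rot": [0, 0, 0], "fingers": 255}]}}

```text
time: 34.65
tool_pos: [0.4872, -0.1885, 0.131]
tool_rot: [-0.001, 1.0, 0.0, -0.0]
contact_force: [-6.2, 0.6, 11.7]
gripper_width: 0.24
```

>>> {"name": "apply_moves", "arguments": {"commands": [{"linear": [0.003, 0.0043, 0], "delta_rot": [0, 0, 0], "fingers": 255}, {"linear": [0.0064, 0.0082, 0], "delta_rot": [0, 0, 0], "fingers": 255}, {"linear": [0.0103, 0.0118, 0], "delta_rot": [0, 0, 0], "fingers": 255}, {"linear": [0.0144, 0.015, 0], "delta_rot": [0, 0, 0], "fingers": 255}, {"linear": [0.0189, 0.0177, 0], "delta_rot": [0, 0, 0], "fingers": 255}, {"linear": [0.0237, 0.0199, 0], "delta_rot": [0, 0, 0], "fingers": 255}, {"linear": [0.0286, 0.0216, 0], "delta_rot": [0, 0, 0], "fingers": 255}, {"linear": [0.0333, 0.0226, 0], "delta_rot": [0, 0, 0], "fingers": 255}]}}

```text
time: 35.45
tool_pos: [0.5206, -0.2126, 0.1311]
tool_rot: [0.001, 1.0, 0.0, -0.0]
contact_force: [-4.3, -4.4, 9.0]
gripper_width: 0.24
```

Run:
```python
from h import *
st=state();print(st['tool_pos'],st['tool_rot'],st['contact_force'])
g=st['tool_pos']-.019*Rq(st['tool_rot'])[:,2]
d=g[:2]-[.5306,-.1636];print('phi',np.degrees(np.arctan2(-d[1],d[0])),np.linalg.norm(d))
```

```text
[ 0.52060913 -0.21262483  0.1310505 ] [ 1.25668917e-03  9.99999179e-01  1.87353325e-04 -1.63412421e-04] [-4.33363769 -4.36176141  8.97597137]
phi 101.52265878359277 0.049984472065019214
```

>>> {"name": "apply_moves", "arguments": {"commands": [{"linear": [0.0006, 0.0001, 0], "delta_rot": [0, 0, 0], "fingers": 255}, {"linear": [0.0006, 0.0001, 0], "delta_rot": [0, 0, 0], "fingers": 255}, {"linear": [0.0006, 0.0001, 0], "delta_rot": [0, 0, 0], "fingers": 255}, {"linear": [0.0006, 0.0001, 0], "delta_rot": [0, 0, 0], "fingers": 255}, {"linear": [0.0006, 0.0001, 0], "delta_rot": [0, 0, 0], "fingers": 255}, {"linear": [0.0006, 0.0001, 0], "delta_rot": [0, 0, 0], "fingers": 255}, {"linear": [0.0006, 0.0001, 0], "delta_rot": [0, 0, 0], "fingers": 255}, {"linear": [0.0006, 0.0001, 0], "delta_rot": [0, 0, 0], "fingers": 255}]}}

```text
time: 36.25
tool_pos: [0.5216, -0.2128, 0.1311]
tool_rot: [0.002, 1.0, 0.0, 0.001]
contact_force: [-1.4, -5.7, 8.2]
gripper_width: 0.235
```

>>> {"name": "apply_moves", "arguments": {"commands": [{"linear": [0, 0, 0], "delta_rot": [0, 0, 0], "fingers": 0}, {"linear": [0, 0, 0], "delta_rot": [0, 0, 0], "fingers": 0}, {"linear": [0, 0, 0], "delta_rot": [0, 0, 0], "fingers": 0}, {"linear": [0, 0, 0], "delta_rot": [0, 0, 0], "fingers": 0}, {"linear": [0, 0, 0], "delta_rot": [0, 0, 0], "fingers": 0}, {"linear": [0, 0, 0], "delta_rot": [0, 0, 0], "fingers": 0}, {"linear": [0, 0, 0], "delta_rot": [0, 0, 0], "fingers": 0}, {"linear": [0, 0, 0], "delta_rot": [0, 0, 0], "fingers": 0}]}}

```text
time: 37.05
tool_pos: [0.5211, -0.2114, 0.1293]
tool_rot: [-0.0, 1.0, 0.0, -0.0]
contact_force: [-0.8, 0.4, -0.7]
gripper_width: 1.002
```

>>> {"name": "apply_moves", "arguments": {"commands": [{"linear": [0, 0, -0.03], "delta_rot": [0, 0, 0], "fingers": 0}, {"linear": [0, 0, -0.06], "delta_rot": [0, 0, 0], "fingers": 0}, {"linear": [0, 0, -0.09], "delta_rot": [0, 0, 0], "fingers": 0}, {"linear": [0, 0, -0.12], "delta_rot": [0, 0, 0], "fingers": 0}, {"linear": [-0.03, 0.02, -0.12], "delta_rot": [0, 0, 0], "fingers": 0}, {"linear": [-0.06, 0.05, -0.12], "delta_rot": [0, 0, 0], "fingers": 0}, {"linear": [-0.09, 0.08, -0.12], "delta_rot": [0, 0, 0], "fingers": 0}, {"linear": [-0.1, 0.1, -0.12], "delta_rot": [0, 0, 0], "fingers": 0}]}}

```text
time: 37.85
tool_pos: [0.4192, -0.3129, 0.2496]
tool_rot: [0.0, 1.0, -0.001, -0.0]
contact_force: [0.6, 0.4, 0.6]
gripper_width: 0.997
```

Run:
```python
from h import *
cv2.imwrite('pics/t9.png',eyes.grab_frame('top')[:,:,::-1]); st=state();print(st['tool_pos'],st['contact_force'],st['time'])
a=cv2.imread('pics/top0.png')[225:345,130:250].astype(int);b=cv2.imread('pics/t9.png')[225:345,130:250]
print('square diff',np.abs(a-b).mean(),(np.abs(a-b).max(2)>60).sum())
```

```text
[ 0.41859441 -0.31507894  0.24955295] [-2.07702678 -1.42858435  0.14654196] 37.9
square diff 4.519861111111111 0
```

View pics/t9.png

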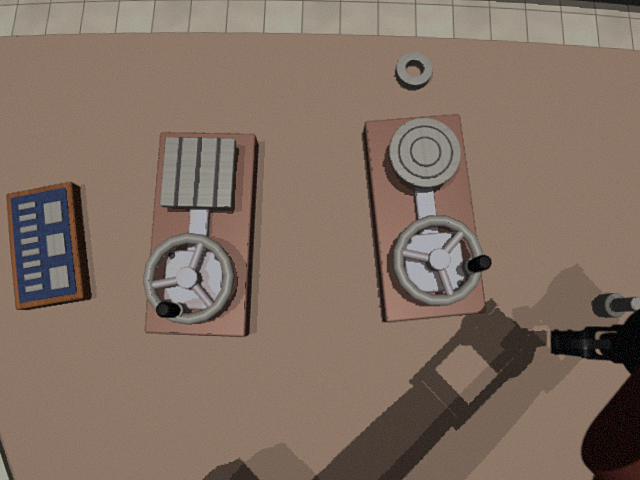

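The round stage's handle top is now at about (485,262). That puts it at x≈0.519, y≈−0.212, as expected. The square stage looks unchanged and the gripper is clear.

```bash
python3 -c "
from plant import job_done
print(job_done())"
```

```text
the job is handed in; nothing more can be done
None
```

I wound the round stage's handwheel clockwise to its stop, backed it off about a quarter turn, let go, and handed the job in at about 38 s.

- **Stop:** it came after about 2.17 turns, within the 1.2 to 2.3 expected. Held there with 21 to 24 N, the wheel turned no further.
- **Back-off:** the measured gripper position, against a circle fitted to its path (radius 50.0 mm), gave about 90.5°. That is good to about 1 to 2°. The last top picture agrees roughly, with the handle at about x 0.519, y −0.212 m.
- **Release:** the fingers were fully open and about 0.14 m from the handle. The contact force read between 0.6 and 2 N, which is sensor noise level.
- **Square stage:** the top view shows no change there between start and finish.

No check failed. The handle position from the two fixed cameras differed by up to about 4 mm at first. The wrist camera view settled that before I gripped.

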